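# Hold the loose collar on the shaft's flat

## Robot

A 6-joint arm with a two-finger parallel gripper is mounted at the origin on the work surface. World frame = base frame: x ahead of the robot, y to its left, z up, the work surface at z = 0. Lengths are in mm, angles in rad, forces in N, time in s.
With the tool pointing down it reaches from about 350 to 725 mm from the base axis. Payload 6 kg.
Tool frame: the origin (TCP) lies midway between the tips of the shut fingers; the grasp point (between the pads) lies 19 mm behind it; z points along the fingers, y is the line along which they close (so a half turn about z gives the same grasp; the last joint's range is limited). The gripper opens to 85 mm and grips with 20 to 120 N. Pads are 22 mm wide; open, the fingers measure 114 mm over their backs; the gripper's body (76 mm by 85 mm) begins 54 mm behind the grasp point. The pads swing forward as they close: fully open they stand 13 mm farther back than shut.
Start: joints at [-0.924, 0.04, 0.085, 0, -1.615, -0.334], TCP at [184.642, -570.857, 207.161] pointing down, gripper open.
Joint ranges: [-2.56, 2.56], [-1.29, 2.01], [-1.08, 1.49], [-3.29, 1.98], [-2.81, -0.18], [-2.99, 2.99]. Speed limits (rad/s): [2.57, 2.57, 3.01, 3.14, 3.14, 3.14].

## Interface

Orientations are given as a rotation vector (axis times angle).
In Python, from bench import status, viewer, job gives the robot as it stands.
- The arm moves only by the tool step_arm, never from a script. Its argument "targets" is a list of rows, each a list of 7 numbers: the shift along the tool's x, y, z in m, then the turn, a rotation vector about the tool's x, y, z in rad, then the opening in per cent of the stroke, from 0 (shut) to 100 (fully open). In form: [[x, y, z, rx, ry, rz, gripper], ...]. A call has exactly 5 rows; each row is the pose to reach, as a shift and turn from the pose commanded when the call began, along the tool's axes at that moment; what a row does not reach only later rows make up. A row lasts 1/8 s, in which the tool goes at most 62.5 mm and 10.7 degrees, less where a joint would pass 70% of its speed; a pose out of reach is approached as far as the arm can. A call with a gripper value outside its range is refused whole. The fingers move at their own pace and stop on an object; "newtons" is the grip in N (left out, the last holds). Time passes only in rows, so rows that repeat a pose let the fingers close, or fill a call up. It gives the time, the measured TCP pose, the force, the opening and the grip force at its end, in the units of the state.
- status.sense(): the state, without advancing time (a new reading comes with each control period).
- viewer.capture(name): name is "scene" or "side" or "wrist"; returns the picture (420x560x3 uint8, red, green, blue); there is no depth.
- viewer.camera_info(name): a dict with "fx", "fy", "cx", "cy" (pixels), "xyz" and "orientation" of the camera in the world; the wrist camera has in their place "mount" (4x4, takes a point from camera to tool coordinates, whose origin is the TCP and whose axes are the flange's). Camera axes: x right, y up, looking along -z (the intrinsics and any distortion apply to the point x, -y, -z); pixel columns grow to the right and rows downward; lengths in mm; the calibration is good to about 2 mm. A picture is of the moment at which its call begins: read the wrist's pose just before it. camera_info takes no time and is no camera call.
- job.close_job(): hands the job in; it is judged then, once.
The state is a dict: "clock": time; "q": joint angles; "joint_velocities": joint speeds; "effort": joint torques, N m; "tcp_pos": TCP position; "tcp_rot": TCP orientation; "ft_force": force on the tool from outside, world axes, zero at the start; "ft_torque": the same for the moment, N m; "finger_gap": opening from 0.0 (shut) to 1.0 (fully open); "gripper_force": force on a finger pad.
Only numpy, scipy, OpenCV 4.12 (cv2) and the standard library are available. Lean on these libraries where they do the work, as an engineer would, in place of code of your own. Each camera call takes 0.05 s, during which the arm holds its last target. There are 200 camera calls.

## Task

On the gearmotor, pinch the bare end of the upright shaft so that a finger lies on its ground flat, and turn it until the flat faces the way the red arrow points. Then take the loose brass collar that sits round the shaft by its sides, bring its black set-screw round to face the same way, raise the collar level until it is centred on the height of the flat, and finish while still gripping and holding it there for the screw to be tightened. Leave the other things on the table alone.

Things in the scene. Friction and masses are not known exactly. Their poses are not given: they have to be found in the camera images.
- gearmotor: fixed geared motor standing on the table: aluminium gearbox 100 x 100 mm, top face 70 mm above the table, on a steel foot plate; a round steel boss (30 mm diameter) rises from 70 to 90 mm, and the upright shaft stands in it. Origin: on the shaft's axis at table height, z up. The red arrow on the foot plate points along this body's -x axis; the grey motor (60 mm diameter, top at 70 mm) lies to +x, out to 178 mm from the axis
- arrow_tip (a point): tip of the red arrow painted on the foot plate, 104 mm from the shaft's axis, 11 mm above the table; the arrow points from the shaft's axis to this tip
- shaft (a joint): angle of the shaft about its upright axis, rad, growing counter-clockwise seen from above; 0 when the flat faces exactly along the red arrow. It starts 0.6 to 1.4 above 0, turns stiffly (0.08 N m of friction), stays where it is left, and can turn 3.3 either way
- shaft_tip (a point): centre of the shaft's top end, 140 mm above the table. The dark shaft is 20 mm in diameter; from 108 mm up to the top it is D-shaped, 16 mm from the flat to the round side opposite (so fingers closed across the flat stand 16 mm apart, otherwise up to 20 mm). A yellow paint line on the end runs from the axis towards the flat. x axis: the way the flat faces; z up
- flat_mid (a point): middle of the bright flat, 6 mm from the shaft's axis and 123.5 mm above the table; x axis: the way the flat faces; z up. The flat is 15 mm wide and reaches up to 139 mm and down to 108 mm above the table
- collar_centre (a point): centre of the loose brass collar (half-way up, on its axis): a ring 44 mm in outside diameter, 23 mm in bore, 16 mm high, about 0.14 kg, sitting loose round the shaft on the boss (centre at 98 mm, top at 106 mm above the table) and free to turn and slide up. x axis: the way its set-screw points; z up. The screw's black head, 10 mm thick, sticks out to 36 mm from the axis at half height
- collar: the same collar; origin at the centre of its underside, axes as for collar_centre
- screwdriver: bystander: red-handled screwdriver lying beside the gearmotor
- pulley: bystander: black plastic pulley, 52 mm diameter, 20 mm high, lying flat near the gearmotor
- heatsink: bystander: finned aluminium heat sink, 100 x 50 x 36 mm
- multimeter: bystander: yellow multimeter, 150 x 75 x 40 mm, lying flat
- screw_pot: bystander: blue plastic pot, 70 mm diameter, 60 mm high
- transformer: bystander: small transformer, 60 x 66 x 45 mm
Not all that is in view belongs to the job. Of the things shaped like the collar, the brass one is meant.

How it is judged:
By the outcome, as a careful person would: the job done as asked, in the order asked, and still so for the second after the job is handed in, while the arm keeps its last pose, push and grip.
It also fails if it takes over 51 s, if anything falls off the work surface, if the arm or the gripper's body presses on something with over 40 N, if the wrist force passes 120 N, or if a joint passes its speed limit or range.

## Working session

There is one attempt and no reset: what is moved stays moved. The work goes in short steps, Python scripts to look and compute and a tool call to move; the robot and the scene stay as the last step left them, time stands still between calls to the robot, and variables do not carry over. Pictures are saved under pics/ and viewed, at most 10 in all, crops included, and the job is handed in when it is done.

Besides the shell and the picture viewer there is one more tool, called after "Call:" by a JSON object that holds its "api" and its "payload", one argument or row to a line. step_arm: Moves the arm, as the interface text tells. Its arguments: {"type":"object","properties":{"targets":{"type":"array"},"newtons":{"type":"number"}},"required":["targets"]}

```bash
mkdir -p pics; ls; python3 - <<'E'
from bench import status, viewer
import cv2
s=status.sense(); print(s)
for n in("scene","side","wrist"):
    print(n,viewer.camera_info(n))
a=viewer.capture("scene");b=viewer.capture("side");c=viewer.capture("wrist")
for n,i in zip("abc",(a,b,c)): cv2.imwrite(f"pics/{n}.png",i[:,:,::-1])
E
```

```text
pics
{'clock': 0.0, 'q': array([-9.24328695e-01,  4.08054923e-02,  8.38182205e-02, -4.74681810e-04,
       -1.61549983e+00, -3.33704481e-01]), 'joint_velocities': array([ 6.22132522e-04, -3.67741141e-05,  1.41443606e-03, -7.08300844e-04,
       -1.09190689e-03,  5.43941956e-04]), 'effort': array([-1.36953354e-04, -3.68203461e+01,  3.47414482e+01,  6.93241194e+00,
       -5.47553107e-03,  5.52048519e-06]), 'tcp_pos': array([ 184.58227398, -570.51379654,  206.18440078]), 'tcp_rot': array([ 4.89260559e-01, -3.10287767e+00, -2.69355883e-03]), 'ft_force': array([-0.393625  , -0.32986804,  0.297177  ]), 'ft_torque': array([0.03718019, 0.02578888, 0.02793215]), 'gripper_force': 0.0, 'finger_gap': 0.9999272209977607}
scene {'fx': 383.47185141539177, 'fy': 383.47185141539177, 'cx': 281.5135076063583, 'cy': 209.27977376087665, 'xyz': array([973.51107145, -40.20813277, 929.15706015]), 'orientation': array([0.43303583, 0.40347949, 1.45517279])}
side {'fx': 379.62177466419274, 'fy': 379.62177466419274, 'cx': 280.5345493203205, 'cy': 213.99580549923905, 'xyz': array([ 315.16260351, -745.08950999,  598.38816425]), 'orientation': array([ 0.9972288 , -0.09955644, -0.22238694])}
wrist {'fx': 330.3541838117221, 'fy': 330.3541838117221, 'cx': 279.8612952653531, 'cy': 214.5453258543774, 'mount': array([[ 5.96132437e-04,  9.56972939e-01,  2.90176565e-01,
         7.43972550e+01],
       [ 9.99998767e-01, -1.48831231e-04, -1.56354543e-03,
         1.28019989e+00],
       [-1.45308333e-03,  2.90177139e-01, -9.56971847e-01,
        -1.67266003e+02],
       [ 0.00000000e+00,  0.00000000e+00,  0.00000000e+00,
         1.00000000e+00]])}
```

View pics/a.png

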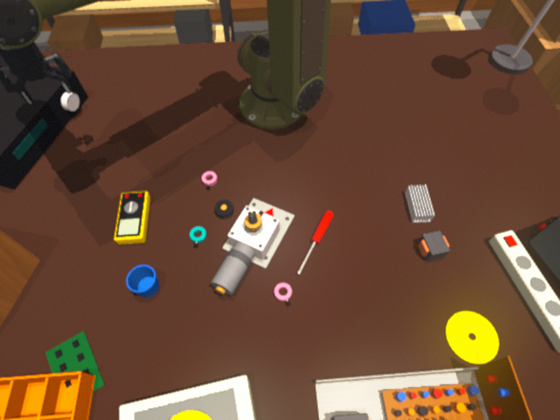

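View pics/b.png

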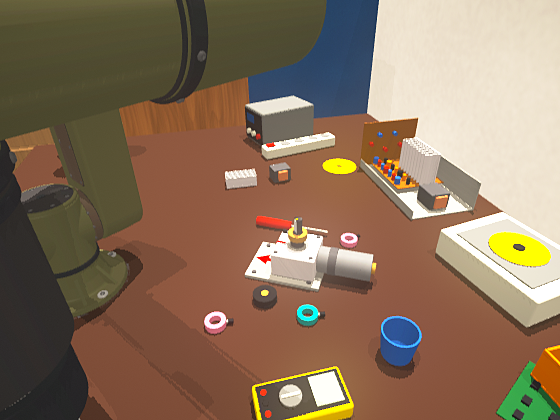

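The scene view shows the gearmotor at (255,228) with its red arrow at (268,211). The motor extends to the lower left. In the side view the shaft is at (298,225) and the arrow at (263,258). Next I'll locate the shaft axis and the arrow.

```bash
cat > h.py <<'E'
import numpy as np, cv2
from scipy.spatial.transform import Rotation as R
from bench import status, viewer
def cam(n, s=None):
    c=viewer.camera_info(n); K=(c['fx'],c['fy'],c['cx'],c['cy'])
    if n!='wrist': return K,R.from_rotvec(c['orientation']).as_matrix(),np.array(c['xyz'])
    T=R.from_rotvec(s['tcp_rot']).as_matrix(); M=c['mount']
    return K,T@M[:3,:3],T@M[:3,3]+s['tcp_pos']
def ray(C,u,v):
    (fx,fy,cx,cy),Rm,o=C
    d=Rm@np.array([(u-cx)/fx,-(v-cy)/fy,-1]); return o,d/np.linalg.norm(d)
def onz(C,u,v,z):
    o,d=ray(C,u,v); return o+d*(z-o[2])/d[2]
def proj(C,p):
    (fx,fy,cx,cy),Rm,o=C
    q=Rm.T@(np.array(p)-o); return np.array([cx+fx*q[0]/-q[2],cy-fy*q[1]/-q[2]])
def cross(r1,r2):
    (a,d),(b,e)=r1,r2
    t=np.linalg.lstsq(np.c_[d,-e],b-a,rcond=None)[0]
    p,q=a+d*t[0],b+e*t[1]; return (p+q)/2,np.linalg.norm(p-q)
def blobs(m,amin=5):
    n,l,st,c=cv2.connectedComponentsWithStats(m.astype(np.uint8))
    return [(st[i,4],c[i].round(1),st[i,:4]) for i in range(1,n) if st[i,4]>=amin],l
E
python3 - <<'E'
from h import *
for n,f in(("scene","a"),("side","b")):
    im=cv2.imread(f"pics/{f}.png"); C=cam(n); h=cv2.cvtColor(im,cv2.COLOR_BGR2HSV)
    red=((h[...,0]<6)|(h[...,0]>174))&(h[...,1]>170)&(h[...,2]>120)
    for a,c,b in blobs(red,10)[0]: print(n,'red',a,c,b,onz(C,*c,11).round(1))
    br=(h[...,0]>13)&(h[...,0]<28)&(h[...,1]>120)&(h[...,2]>90)
    for a,c,b in blobs(br,10)[0]:
        if 180<c[1]<300: print(n,'brass',a,c,b,onz(C,*c,98).round(1))
a=cv2.imread("pics/a.png")[185:265,210:310]; b=cv2.imread("pics/b.png")[205:285,240:340]
cv2.imwrite("pics/ab.png",np.hstack([cv2.resize(x,(400,320),interpolation=2) for x in(a,b)]))
E
```

```text
scene red 12 [126.4 195.8] [125 194   4   4] [ 346.8 -437.6   11. ]
scene red 12 [139.5 195. ] [138 194   4   3] [ 346.9 -400.6   11. ]
scene red 25 [269.8 211.8] [266 209   7   6] [431.  -32.9  11. ]
scene red 337 [322.5 226. ] [311 210  23  34] [486.8 107.2  11. ]
scene red 15 [542.8 225.6] [540 224   6   4] [531.4 704.3  11. ]
scene red 77 [510.3 240.6] [505 236  12  10] [568.8 599.1  11. ]
scene red 17 [461.5 390.8] [459 389   6   5] [913.8 355.2  11. ]
scene red 59 [437.  393.2] [433 390   9   8] [914.4 300.8  11. ]
scene red 25 [412.6 395. ] [410 393   6   5] [913.8 247.3  11. ]
scene red 51 [495.5 410.4] [491 407  10   7] [956.3 415.2  11. ]
scene brass 707 [133.8 220.2] [113 190  38  55] [ 480.7 -372.1   98. ]
scene brass 43 [223.4 207. ] [220 204   8   7] [ 459.3 -150.1   98. ]
scene brass 155 [253.  222.9] [245 214  16  17] [511.1 -77.   98. ]
scene brass 22 [ 29.3 261.6] [ 25 256  10  11] [ 574.2 -602.4   98. ]
scene brass 58 [220.1 289.7] [215 286  11   9] [ 676.6 -157.1   98. ]
side red 23 [257.7 136.2] [256 134   5   6] [562.7 762.8  11. ]
side red 27 [270.  144.5] [266
[... 323 characters left out ...]
383 166   6   7] [933.  331.2  11. ]
side red 17 [392.9 176.4] [392 174   3   6] [932.6 276.3  11. ]
side red 308 [272.9 221.8] [256 216  36  13] [485.9 113.7  11. ]
side red 59 [264.3 258.5] [257 255  14   9] [431.5 -36.8  11. ]
side red 36 [262.9 392. ] [260 389   7   7] [ 361.5 -376.1   11. ]
side red 35 [267.4 413.8] [265 410   6   8] [ 361.3 -413.9   11. ]
side brass 21 [437.3 180.3] [435 178   6   5] [947.9  71.   98. ]
side brass 19 [441.7 196.4] [437 195  11   4] [908.6 -10.9  98. ]
side brass 112 [297.  238.3] [288 233  19  10] [498.2 -91.3  98. ]
side brass 32 [372.8 269.1] [371 263   5  11] [ 615.7 -228.2   98. ]
side brass 10 [486.2 297.4] [484 296   5   5] [ 778.5 -349.6   98. ]
```

View pics/ab.png

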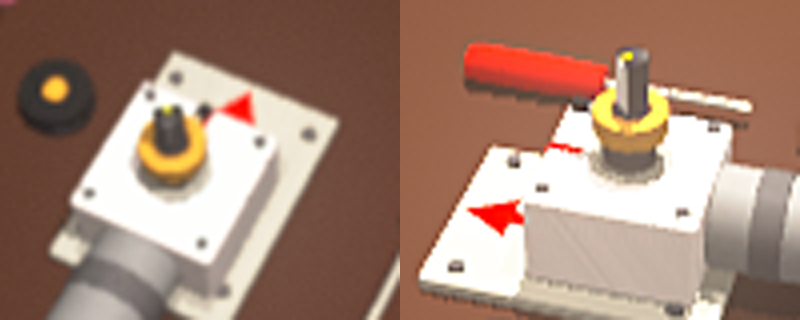

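The arrow points at roughly 150° and the collar is near (503,-80). I'll bring the wrist camera over the shaft, starting with the first half of the move.

Call:
{"api": "step_arm", "payload": {
  "targets": [
    [-0.045,0.037,0.002,0,0,-0.15,100],
    [-0.09,0.074,0.003,0,0,-0.3,100],
    [-0.136,0.111,0.005,0,0,-0.45,100],
    [-0.182,0.148,0.007,0,0,-0.6,100],
    [-0.227,0.185,0.008,0,0,-0.75,100]
  ]
}}

```text
clock: 0.78
tcp_pos: [344.3, -323.2, 198.9]
tcp_rot: [-1.598, 2.704, 0.0]
ft_force: [2.5, -0.3, 0.3]
finger_gap: 0.999
gripper_force: 0.0
```

```bash
cat >> h.py <<'E'
def delta(p,xang):
    "shift (m, tool axes) and turn to bring a straight-down tool to p with tool x at xang deg"
    s=status.sense(); T=R.from_rotvec(s['tcp_rot']).as_matrix(); a=np.radians(xang)
    G=np.array([[np.cos(a),np.sin(a),0],[np.sin(a),-np.cos(a),0],[0,0,-1]])
    print('t',round(s['clock'],2),'tcp',s['tcp_pos'].round(1),'xang',round(np.degrees(np.arctan2(T[1,0],T[0,0]))%360,2),'q',s['q'].round(2))
    print('shift',(T.T@(np.array(p)-s['tcp_pos'])/1000).round(4),'rot',R.from_matrix(T.T@G).as_rotvec().round(4),'F',s['ft_force'].round(1),'gap',round(s['finger_gap'],3),'grip',round(s['gripper_force'],1))
E
python3 -c "
from h import *
delta([503,-80,190],288)"
```

```text
t 0.78 tcp [ 344.3 -323.2  198.9] xang 241.17 q [-0.32 -0.31 -0.24 -0.   -1.63 -0.18]
shift [-0.2896 -0.0218  0.009 ] rot [-0.000e+00  3.000e-04 -8.174e-01] F [ 2.5 -0.3  0.3] gap 0.999 grip 0.0
```

Call:
{"api": "step_arm", "payload": {
  "targets": [
    [-0.058,-0.004,0.002,0,0,-0.16,100],
    [-0.116,-0.009,0.004,0,0,-0.32,100],
    [-0.174,-0.013,0.006,0,0,-0.48,100],
    [-0.232,-0.017,0.008,0,0,-0.64,100],
    [-0.29,-0.022,0.009,0,0,-0.81,100]
  ]
}}

```text
clock: 1.4
tcp_pos: [504.6, -80.4, 190.1]
tcp_rot: [-2.536, 1.854, -0.0]
ft_force: [1.4, -0.8, 0.8]
finger_gap: 0.997
gripper_force: 0.0
```

```bash
python3 - <<'E'
from h import *
delta([503,-80,190],288)
s=status.sense(); c=viewer.capture("wrist"); cv2.imwrite("pics/w1.png",c[:,:,::-1])
np.save("w1.npy",s,allow_pickle=True)
E
```

```text
t 1.4 tcp [504.6 -80.4 190.1] xang 287.65 q [ 0.24 -0.2  -0.17 -0.   -1.6   0.07]
shift [-0.0008  0.0014  0.0001] rot [-0.0003  0.0001 -0.0062] F [ 1.4 -0.8  0.8] gap 0.997 grip 0.0
```

View pics/w1.png

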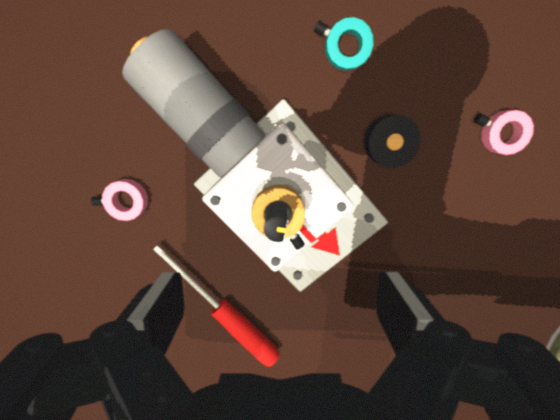

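The wrist view shows the dark shaft end at about (277,220) with its yellow line running to about (292,231). The brass ring is at (278,211), the set-screw head at (297,242), and the arrow triangle at (328,243) with its tip near (338,255).

```bash
python3 - <<'E'
from h import *
s=np.load("w1.npy",allow_pickle=True).item(); C=cam("wrist",s)
im=cv2.imread("pics/w1.png"); h=cv2.cvtColor(im,cv2.COLOR_BGR2HSV); H,S,V=h[...,0].astype(int),h[...,1],h[...,2]
roi=np.zeros(V.shape,bool); roi[170:285,225:370]=1
red=((H<6)|(H>174))&(S>170)&(V>120)&roi
for a,c,b in blobs(red,4)[0]: print('red',a,c,b)
cn=max(cv2.findContours(red.astype(np.uint8),0,2)[0],key=cv2.contourArea)
_,tri=cv2.minEnclosingTriangle(cn); print('tri',[onz(C,*p,11).round(1)[:2] for p in tri[:,0]],tri[:,0].round(1).tolist())
br=(H>10)&(H<28)&(S>110)&(V>60)&roi
B,l=blobs(br,4)
for a,c,b in B: print('brass',a,c,b)
cn=max(cv2.findContours(br.astype(np.uint8),0,2)[0],key=cv2.contourArea)
print('ell',cv2.fitEllipse(cv2.convexHull(cn)))
dk=(V<70)&(S<120)&roi
for a,c,b in blobs(dk,10)[0]: print('dark',a,c,b)
x=cv2.resize(im[180:280,235:360],(800,640),interpolation=cv2.INTER_CUBIC)[:600]; cv2.imwrite("pics/w1z.png",x)
print('pix of (503,-80) at z140,106,98,70',[proj(C,[503,-80,z]).round(1) for z in(140,106,98,70)])
E
```

```text
red 85 [307.  233.8] [301 226  14  15]
red 353 [327.8 242.3] [313 229  26  25]
tri [array([433.5, -55.4]), array([452.1, -24.4]), array([416.3, -24.5])] [[333.70001220703125, 225.1999969482422], [308.70001220703125, 245.3000030517578], [338.5, 254.0]]
brass 7 [365.6 175.7] [364 174   4   4]
brass 6 [367.3 179.3] [366 178   3   4]
brass 1462 [278.8 207.5] [252 185  53  52]
brass 4 [368.8 187.2] [368 186   2   3]
brass 11 [367.1 191.5] [366 188   4   7]
brass 5 [327.  274.2] [325 274   5   2]
brass 4 [287.5 281.8] [286 281   4   3]
ell ((278.1727294921875, 211.5497283935547), (53.21181869506836, 53.962013244628906), 156.9287872314453)
dark 18 [365.1 188.1] [363 184   6   9]
dark 392 [277.7 211.8] [266 201  25  26]
dark 51 [278.1 237.2] [271 234  12   7]
dark 86 [297.6 242.1] [291 236  13  12]
dark 14 [363.5 243.5] [359 240   9   7]
dark 33 [362.7 251.3] [359 246   9  13]
dark 279 [358.3 272.9] [347 258  23  27]
pix of (503,-80) at z140,106,98,70 [array([281.3, 224.5]), array([281.1, 210.8]), array([281.1, 208. ]), array([281. , 199.5])]
```

View pics/w1z.png

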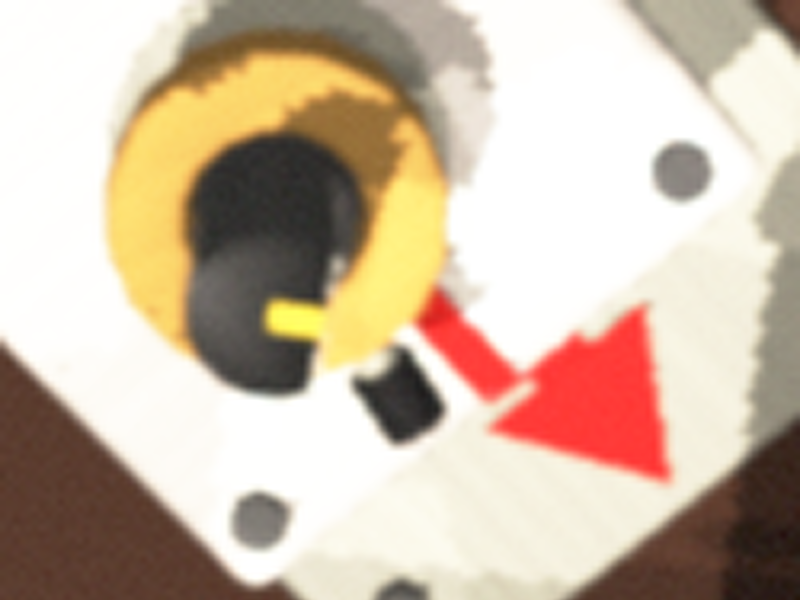

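```bash
cat > m.py <<'E'
from h import *
from scipy.optimize import least_squares
def ang(v): return np.degrees(np.arctan2(v[1],v[0]))%360
def measure(im,C,zc=106,roi=(170,285,225,370),ax0=(503,-80)):
    h=cv2.cvtColor(im,cv2.COLOR_BGR2HSV); H,S,V=h[...,0].astype(int),h[...,1],h[...,2]
    # shaft end disc: low-saturation dark pixels near the predicted tip
    u0=proj(C,[*ax0,140]); k=np.linalg.norm(proj(C,[ax0[0]+10,ax0[1],140])-u0)
    yy,xx=np.mgrid[:V.shape[0],:V.shape[1]]
    near=np.hypot(xx-u0[0],yy-u0[1])<1.5*k
    ye=(H>20)&(H<34)&(S>150)&(V>170)&near
    tip=((V<150)&(S<110)&near)
    return H,S,V,ye,tip,u0,k
if __name__=='__main__':
    s=np.load("w1.npy",allow_pickle=True).item(); C=cam("wrist",s); im=cv2.imread("pics/w1.png")
    H,S,V,ye,tip,u0,k=measure(im,C)
    for r in range(214,244): print(r,' '.join(f'{H[r,c]:2d}/{S[r,c]:3d}/{V[r,c]:3d}' for c in range(262,294,2)))
E
python3 m.py
```

```text
214 19/157/241 17/156/126 19/ 63/ 65 30/  6/ 46 23/ 20/ 50 15/ 10/ 49  0/ 16/ 49 40/ 15/ 50 10/ 16/ 49 60/ 11/ 45 90/  5/ 48 18/ 27/ 48 15/ 29/ 52 15/ 20/ 77 20/ 65/ 79 17/159/136
215 19/157/240 17/149/128 16/ 48/ 69 160/ 16/ 49 15/ 11/ 47 165/ 20/ 51  8/ 20/ 52 23/ 21/ 48 30/ 10/ 49 10/ 16/ 49 30/  6/ 44 30/ 11/ 45 30/ 21/ 49 18/ 17/ 74 16/ 92/ 86 17/166/154
216 19/156/241 17/142/124 16/ 41/ 68 50/ 33/ 46 90/  5/ 50 30/ 15/ 52 18/ 25/ 52 24/ 23/ 55 45/  9/ 57  0/ 10/ 49 30/  5/ 48 30/ 27/ 48 36/ 25/ 51 17/ 24/ 73 19/ 88/ 87 17/161/166
217 20/154/242 17/146/136 19/ 33/ 61 30/ 10/ 49  5/ 26/ 58 23/ 17/ 60 10/ 24/ 65 18/ 19/ 66 23/ 18/ 58  0/  9/ 58 30/ 10/ 51 20/ 17/ 46  0/ 15/ 52 20/ 22/ 71 17/103/ 94 17/160/190
218 21/151/247 17/150/161 11/ 42/ 66 30/ 30/ 51 19/ 30/ 69 26/ 25/ 71  9/ 24/ 73 13/ 25/ 70 17/ 27/ 67 23/ 17/ 59 24/ 22/ 58 10/ 15/ 51 18/ 23/ 55 15/ 26/ 77 16/104/103 18/162/226
219 21/147/249 17/148/190 25/ 44/ 64 30/ 16/ 65 23/ 14/ 74 11/ 26/ 79 15/ 13/ 77 17/ 23/ 76 12/ 19/ 68 23/ 32/ 64 13/ 31/ 58 15/ 19/ 53  5/ 24/ 65 16/ 30/ 94 17/140/122 20/155/244
220 22/145/250 17/
[... 3601 characters left out ...]
 7/253 17/  7/254 19/ 14/251 17/ 30/216 23/ 26/127 30/ 14/ 73 40/ 11/ 68 45/ 17/ 61 24/ 21/ 60 23/ 18/126 30/  3/253 30/  1/255 30/  3/254 20/ 29/132 30/ 27/ 57
241 21/  7/254 19/  8/254 17/  7/254 19/  8/253 19/  8/253 23/ 14/231 45/ 12/171 41/ 15/137 27/ 20/117 30/ 22/141 25/ 22/209 30/  3/254 30/  1/255 15/  2/255 22/ 26/184 15/  9/ 55
242 19/  8/254 19/  8/254 21/  7/253 21/  7/253 30/  2/254 30/  1/254 45/  2/252 43/  7/239 27/ 12/227 25/ 13/243 20/  3/254 30/  2/255 30/  1/255 30/  2/255 25/ 11/246 30/ 18/ 85
243 17/  7/254 21/  7/253 23/  8/253 21/  7/253 30/  1/255 30/  1/255  0/  0/255 60/  1/255 30/  1/254 15/  2/255 30/  1/255 30/  1/255 30/  1/255 30/  1/255 30/  3/254 30/ 16/128
```

```bash
cat > m.py <<'E'
from h import *
from scipy.optimize import least_squares
def ang(v): return np.degrees(np.arctan2(v[1],v[0]))%360
def tipfit(im,C,rows,ax0):
    """shaft end: subpixel left/right dark edges per row -> plane z=140; circle r=10 on left, flat line on right"""
    h=cv2.cvtColor(im,cv2.COLOR_BGR2HSV); H,S,V=h[...,0].astype(int),h[...,1].astype(float),h[...,2].astype(float)
    D=np.where((H>20)&(S>120),60,im[...,2].astype(float))   # yellow line counts as dark; red channel
    return H,S,V,D
def edge(f,t):  # first crossing of t going along f
    i=np.argmax(f>t); return i-1+(t-f[i-1])/(f[i]-f[i-1])
if __name__=='__main__':
    s=np.load("w1.npy",allow_pickle=True).item(); C=cam("wrist",s); im=cv2.imread("pics/w1.png"); r=im[...,2].astype(float)
    P=[];F=[]
    for y in range(226,240):
        P.append((270-edge(r[y,270::-1],165 if y>232 else 170),y))
    for x in range(272,281): P.append((x,236+edge(r[236:,x],165)))
    for y in list(range(223,227))+list(range(234,240)): F.append((281+edge(r[y,281:],140),y))
    P=np.array([onz(C,*p,140)[:2] for p in P]); F=np.array([onz(C,*p,140)[:2] for p in F])
    q=least_squares(lambda a:np.hypot(*(P-a[:2]).T)-a[2],[503,-80,10]); q10=least_squares(lambda a:np.hypot(*(P-a).T)-10,[503,-80])
    print('circle',q.x,'rms',np.sqrt(2*q.cost/len(P)),'r=10:',q10.x)
    vx,vy,x,y=cv2.fitLine(F.astype(np.float32),cv2.DIST_L2,0,.01,.01).ravel(); c=q10.x
    n=np.array([-vy,vx]); d=n@(np.array([x,y])-c); n*=np.sign(d); print('flat normal',ang(n),'dist',abs(d))
    h=cv2.cvtColor(im,cv2.COLOR_BGR2HSV); ye=np.zeros(r.shape,bool); ye[224:236,272:287]=((h[...,0]>22)&(h[...,1]>120)&(r>130))[224:236,272:287]; ye[:,285:]=0
    Y=np.array([onz(C,x,y,140)[:2] for y,x in zip(*np.nonzero(ye))],np.float32); l=cv2.fitLine(Y,2,0,.01,.01).ravel(); m=Y.mean(0); print('yellow line',ang(l[:2]),ang(-l[:2]),'centroid',m,'from axis',ang(m-c))
    tip=onz(C,338.5,254,11)[:2]; print('arrow from axis',ang(tip-c),np.linalg.norm(tip-c))
    sc=onz(C,297.6,242.1,98)[:2]; col=onz(C,278.17,211.55,104)[:2]
    print('collar c',col,'screw',sc,ang(sc-col),np.linalg.norm(sc-col))
E
python3 m.py
```

```text
circle [504.77237042 -76.34844101   9.62699655] rms 0.07120376954637594 r=10: [504.5724195  -76.74424186]
flat normal 185.8438 dist 4.901961060567747
yellow line 12.7560005 192.75601 centroid [502.60608 -76.26705] from axis 166.35920200686365
arrow from axis 149.4190010665973 102.56486188995687
collar c [504.85884696 -78.10330856] screw [480.63284572 -55.78438656] 137.34626035892836 32.93984540378818
```

```bash
python3 -c "
from h import *
delta([506.7,-76.3,112],279)"
```

```text
t 1.45 tcp [506.9 -76.  188.5] xang 288.22 q [ 0.24 -0.19 -0.17 -0.   -1.6   0.07]
shift [0.0003 0.0002 0.0765] rot [0.0005 0.0018 0.161 ] F [-0.7  2.2 -1.4] gap 0.998 grip 0.0
```

The arm was still settling in that picture, so I'll retake it now that it is still.

```bash
cat > m2.py <<'E'
from m import *
import sys
def run(name,zt=140):
    s=status.sense(); im=viewer.capture("wrist")[:,:,::-1].copy(); cv2.imwrite(f"pics/{name}.png",im); np.save(name+".npy",s,allow_pickle=True)
    C=cam("wrist",s); print(s['tcp_pos'].round(1)); return s,im,C
if __name__=='__main__':
    s,im,C=run("w2")
    s1=np.load("w1.npy",allow_pickle=True).item(); d=proj(C,[504.7,-76.6,140])-proj(cam("wrist",s1),[504.7,-76.6,140]); print('pix move',d)
    dx,dy=np.round(d).astype(int); r=im[...,2].astype(float); h=cv2.cvtColor(im,cv2.COLOR_BGR2HSV); P=[];F=[]
    for y in range(226+dy,240+dy): x=270+dx; P.append((x-edge(r[y,x::-1],168),y))
    for x in range(272+dx,281+dx): P.append((x,236+dy+edge(r[236+dy:,x],165)))
    for y in list(range(223,226))+list(range(234,240)): y+=dy; F.append((281+dx+edge(r[y,281+dx:],140),y))
    P=np.array([onz(C,*p,140)[:2] for p in P]); F=np.array([onz(C,*p,140)[:2] for p in F])
    c=least_squares(lambda a:np.hypot(*(P-a[:2]).T)-a[2],[503,-80,10]).x; c10=least_squares(lambda a:np.hypot(*(P-a).T)-10,[503,-80]); print('circle',c,c10.x,c10.cost)
    c=c[:2]; vx,vy,x,y=cv2.fitLine(F.astype(np.float32),2,0,.01,.01).ravel(); n=np.array([-vy,vx]); q=n@(np.array([x,y])-c); n*=np.sign(q); print('flat',ang(n),abs(q))
    ye=np.zeros(r.shape,bool); a,b=slice(224+dy,236+dy),slice(272+dx,285+dx); ye[a,b]=((h[...,0]>22)&(h[...,1]>120)&(r>130))[a,b]
    Y=np.array([onz(C,x,y,140)[:2] for y,x in zip(*np.nonzero(ye))],np.float32); l=cv2.fitLine(Y,2,0,.01,.01).ravel(); print('yellow',ang(l[:2]),Y.mean(0),len(Y))
    red=((h[...,0]<6)|(h[...,0]>174))&(h[...,1]>170)&(h[...,2]>120); red[:,:230]=0;red[290:]=0;red[:,380:]=0
    cn=max(cv2.findContours(red.astype(np.uint8),0,2)[0],key=cv2.contourArea); t=cv2.minEnclosingTriangle(cn)[1][:,0]
    T=np.array([onz(C,*p,11)[:2] for p in t]); i=np.argmax(np.hypot(*(T-c).T)); base=np.delete(T,i,0).mean(0)
    print('arrow tip',T[i],'from axis',ang(T[i]-c),np.hypot(*(T[i]-c)),'tri axis',ang(T[i]-base))
    br=(h[...,0]>10)&(h[...,0]<28)&(h[...,1]>110)&(h[...,2]>60); br[:,:230]=0; br[:,330:]=0; br[:170]=0; br[250:]=0
    cn=max(cv2.findContours(br.astype(np.uint8),0,2)[0],key=cv2.contourArea); e=cv2.fitEllipse(cv2.convexHull(cn)); print('collar',onz(C,*e[0],104)[:2],e[1])
    p=proj(C,[480.6,-55.8,98]).round().astype(int); dk=np.zeros(r.shape,bool); a,b=slice(p[1]-10,p[1]+11),slice(p[0]-10,p[0]+11); dk[a,b]=im.max(2)[a,b]<90
    B=max(blobs(dk)[0],key=lambda b:b[0]); sc=onz(C,*B[1],100)[:2]; print('screw',sc,B[0],ang(sc-c),np.hypot(*(sc-c)))
E
python3 m2.py
```

```text
[506.9 -76.  188.5]
pix move [ 4.96780703 -4.00061278]
circle [504.57247273 -76.55816512   9.74017905] [504.43600815 -76.83387952] 0.06521920863164304
flat 185.5914 4.964357707973843
yellow 11.107061 [502.5633   -76.327156] 52
arrow tip [416.30784085 -24.50292384] from axis 149.46945586944665 102.47142716278384 tri axis 149.73499269424667
collar [504.87186757 -77.93779982] (53.25284194946289, 54.99900817871094)
screw [481.09923672 -56.46584352] 97 139.4375569853152 30.898126092158023
```

Call:
{"api": "step_arm", "payload": {
  "targets": [
    [0,0,0.012,0,0,0.09,50],
    [0,0,0.03,0,0,0.17,50],
    [0,0,0.05,0,0,0.17,50],
    [0,0,0.068,0,0,0.17,50],
    [0,0,0.0765,0,0,0.17,50]
  ],
  "newtons": 40
}}

```text
clock: 2.12
tcp_pos: [503.3, -82.5, 112.1]
tcp_rot: [2.363, -2.069, -0.002]
ft_force: [0.1, -0.0, 1.4]
finger_gap: 0.5
gripper_force: 0.0
```

Call:
{"api": "step_arm", "payload": {
  "targets": [
    [0,0,0,0,0,0,40],
    [0,0,0,0,0,0,30],
    [0,0,0,0,0,0,20],
    [0,0,0,0,0,0,5],
    [0,0,0,0,0,0,5]
  ],
  "newtons": 40
}}

```text
clock: 2.75
tcp_pos: [505.3, -82.4, 116.2]
tcp_rot: [-2.362, 2.068, -0.005]
ft_force: [-0.6, -0.7, 5.6]
finger_gap: 0.055
gripper_force: 2.9
```

```bash
python3 -c "
from h import *
delta([506.7,-76.3,112],279); print(status.sense()['ft_torque'])
cv2.imwrite('pics/g1.png',np.hstack([cv2.resize(viewer.capture(n)[v:v+100,u:u+120,::-1],(396,330),interpolation=2) for n,u,v in(('scene',195,175),('side',240,190))]))"
```

```text
t 2.75 tcp [505.3 -82.4 116.2] xang 277.58 q [ 0.23 -0.19 -0.3   0.   -1.46 -0.1 ]
shift [-0.0059 -0.0022  0.0042] rot [-0.004  -0.0009 -0.0247] F [-0.6 -0.7  5.6] gap 0.055 grip 2.9
[ 0.15519861 -0.0001712  -0.00441464]
```

View pics/g1.png

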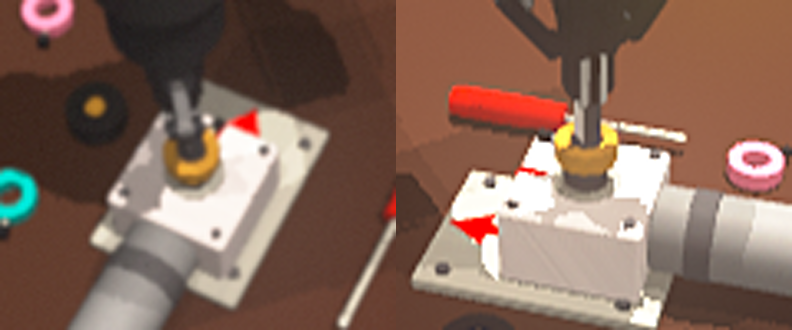

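The TCP drifted about 6 mm from the target while settling, and the gap is only about 5 mm, so the pinch may be off the shaft. I'll let it settle and read again before judging.

Call:
{"api": "step_arm", "payload": {
  "targets": [
    [0,0,0,0,0,0,5],
    [0,0,0,0,0,0,5],
    [0,0,0,0,0,0,5],
    [0,0,0,0,0,0,5],
    [0,0,0,0,0,0,5]
  ]
}}

```text
clock: 3.48
tcp_pos: [505.3, -82.5, 116.2]
tcp_rot: [-2.361, 2.068, -0.005]
ft_force: [-0.1, 0.7, 6.3]
finger_gap: 0.052
gripper_force: 2.8
```

```bash
python3 - <<'E'
from h import *
delta([506.7,-76.3,112],279); print(status.sense()['ft_torque'])
im=viewer.capture('wrist')[:,:,::-1]; cv2.imwrite('pics/w3.png',cv2.resize(im[150:330,160:400],(800,600),interpolation=2))
delta([506.7,-76.3,112],279)
E
```

```text
t 3.48 tcp [505.3 -82.5 116.2] xang 277.58 q [ 0.23 -0.19 -0.3   0.   -1.46 -0.1 ]
shift [-0.0059 -0.0022  0.0042] rot [-0.0042 -0.0009 -0.0248] F [-0.1  0.7  6.3] gap 0.052 grip 2.8
[ 0.17876432  0.01403307 -0.00114725]
t 3.52 tcp [505.3 -82.5 116.2] xang 277.58 q [ 0.23 -0.19 -0.3   0.   -1.46 -0.1 ]
shift [-0.0059 -0.0022  0.0042] rot [-0.0041 -0.0009 -0.0248] F [-0.3  0.7  5.2] gap 0.049 grip 2.8
```

View pics/w3.png

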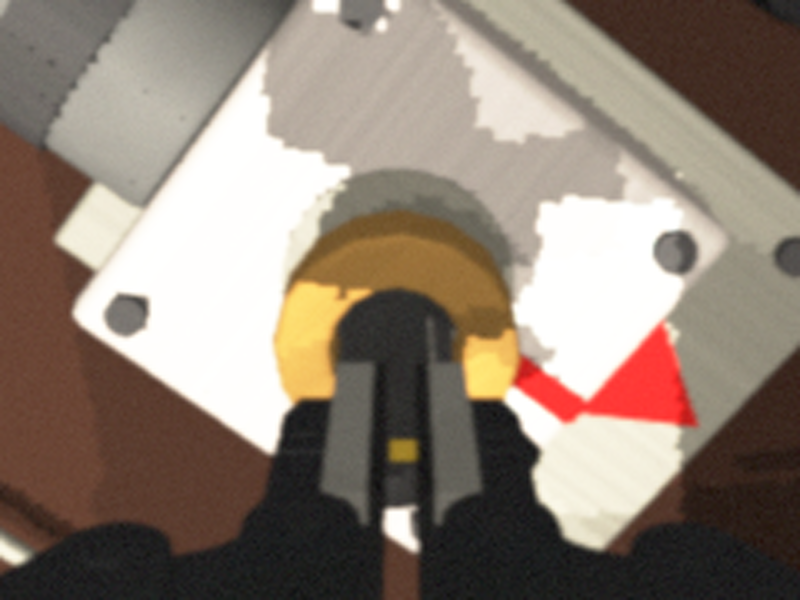

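The wrist view shows the finger pads about 8 mm apart near crop (350,440) and (455,440), with the yellow line between them at (403,450). I'll project the expected shaft and TCP points to see where the fingers really are.

```bash
python3 - <<'E'
from h import *
s=status.sense(); C=cam("wrist",s); k=lambda p:((proj(C,p)-[160,150])*800/240).round(0)
for z in(140,123,106): print(z,'axis',k([504.6,-76.7,z]),'r10 px',10/240*800*330/(C[2][2]-z))
p=s['tcp_pos'];T=R.from_rotvec(s['tcp_rot']).as_matrix()
for dz in(0,-19,-40): print('tool z',dz,k(p+T@[0,0,dz]),'pad edges x+-11',k(p+T@[11,0,dz]),k(p+T@[-11,0,dz]), 'y+-4',k(p+T@[0,4,dz]),k(p+T@[0,-4,dz]))
print('cam',C[2], 'arrow tip',k([416.3,-24.5,11]))
E
```

```text
140 axis [394. 445.] r10 px 76.65360865532564
123 axis [395. 393.] r10 px 68.5346715491244
106 axis [396. 349.] r10 px 61.97088745012156
tool z 0 [395. 342.] pad edges x+-11 [395. 279.] [395. 403.] y+-4 [420. 342.] [371. 342.]
tool z -19 [395. 394.] pad edges x+-11 [395. 325.] [395. 460.] y+-4 [422. 394.] [368. 394.]
tool z -40 [395. 466.] pad edges x+-11 [395. 389.] [395. 540.] y+-4 [425. 466.] [364. 466.]
cam [ 513.77294426 -154.77244     283.50270252] arrow tip [692. 422.]
```

```bash
python3 - <<'E'
from h import *
s=status.sense(); p=s['tcp_pos']
for n,u,v,o in(('scene',195,175,0),('side',240,190,396)):
    C=cam(n); k=lambda q:((proj(C,q)-[u,v])*3.3+[o,0]).round(0)
    for z in(140,123,106,90): print(n,z,'axis',k([504.6,-76.7,z]),'tool axis',k([p[0],p[1],z]))
im=np.hstack([cv2.resize(viewer.capture(n)[v:v+54,u:u+54,::-1],(400,400),interpolation=2) for n,u,v in(('scene',228,190),('side',272,203))])
cv2.imwrite('pics/g2.png',im)
E
```

```text
scene 140 axis [188. 122.] tool axis [180. 124.]
scene 123 axis [189. 134.] tool axis [181. 135.]
scene 106 axis [191. 145.] tool axis [183. 147.]
scene 90 axis [192. 156.] tool axis [185. 157.]
side 140 axis [588.  94.] tool axis [591.  99.]
side 123 axis [588. 115.] tool axis [591. 120.]
side 106 axis [588. 136.] tool axis [591. 141.]
side 90 axis [587. 155.] tool axis [591. 160.]
```

View pics/g2.png

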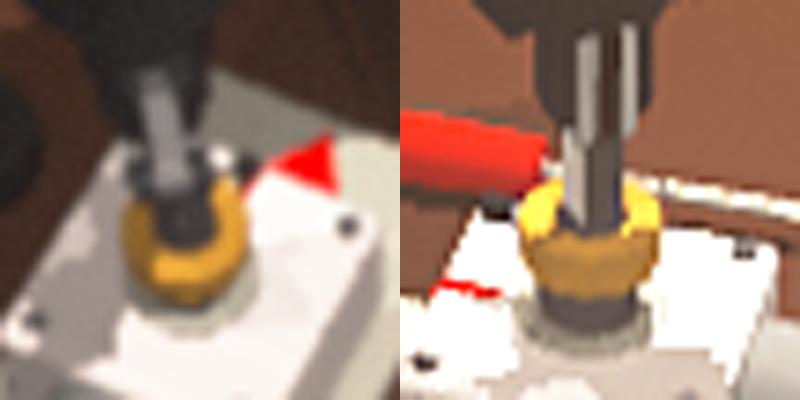

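The side and scene views agree that the finger tips are standing on top of the shaft, at about z=140, while the reported TCP reads 116. The pads are therefore about 24 mm short of the reported TCP, and I'll use that measured offset from now on. I'll raise, open, and settle before positioning again.

Call:
{"api": "step_arm", "payload": {
  "targets": [
    [0,0,-0.02,0,0,0,50],
    [0,0,-0.02,0,0,0,50],
    [0,0,-0.02,0,0,0,50],
    [0,0,-0.02,0,0,0,50],
    [0,0,-0.02,0,0,0,50]
  ]
}}

```text
clock: 4.25
tcp_pos: [503.8, -82.3, 133.3]
tcp_rot: [2.363, -2.07, -0.001]
ft_force: [-0.4, 0.9, -0.7]
finger_gap: 0.5
gripper_force: 0.0
```

Call:
{"api": "step_arm", "payload": {
  "targets": [
    [0,0,0,0,0,0,50],
    [0,0,0,0,0,0,50],
    [0,0,0,0,0,0,50],
    [0,0,0,0,0,0,50],
    [0,0,0,0,0,0,50]
  ]
}}

```text
clock: 4.88
tcp_pos: [504.0, -82.3, 133.7]
tcp_rot: [-2.363, 2.07, 0.0]
ft_force: [0.2, -0.7, -0.7]
finger_gap: 0.493
gripper_force: 0.0
```

```bash
python3 - <<'E'
from m2 import *
delta([506.7,-76.3,90],278.5)
s,im,C=run("w4")
p=s['tcp_pos'];T=R.from_rotvec(s['tcp_rot']).as_matrix()
print('tip proj',proj(C,[504.6,-76.7,140]),'tcp',proj(C,p),'tcp -24',proj(C,p+T@[0,0,-24]),'pad x11',proj(C,p+T@[11,0,-24]))
x=im[150:360,140:420]; cv2.imwrite("pics/w4z.png",cv2.resize(x,(800,600),interpolation=2))
E
```

```text
t 4.88 tcp [504.  -82.3 133.7] xang 277.56 q [ 0.23 -0.2  -0.27 -0.   -1.5  -0.1 ]
shift [-0.0056 -0.0035  0.0437] rot [-0.      0.0001 -0.0164] F [ 0.2 -0.7 -0.7] gap 0.493 grip 0.0
[504.  -82.3 133.7]
tip proj [276.08921341 266.77892648] tcp [278.6300322  252.62438045] tcp -24 [278.50256467 272.7745362 ] pad x11 [278.48843582 251.57581984]
```

View pics/w4z.png

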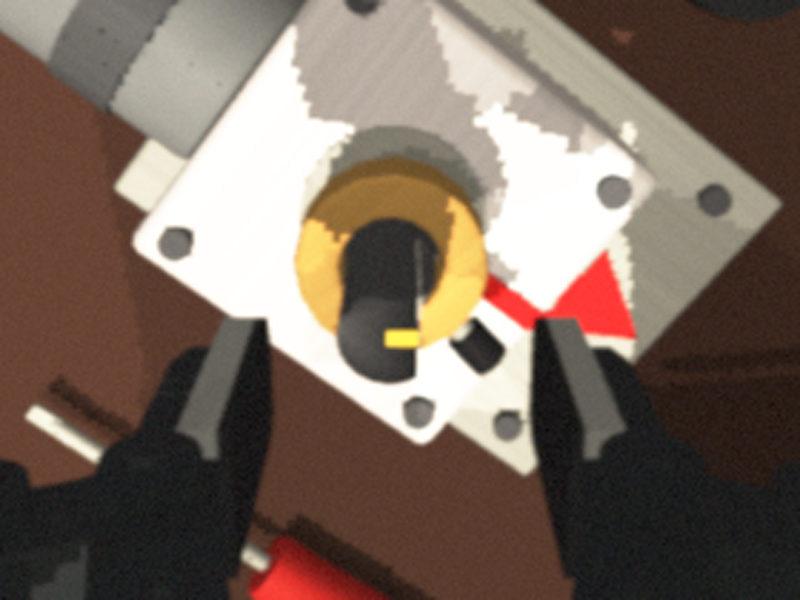

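The yellow line now lies parallel to the closing direction: tool x is at 277.6°, so the flat faces about 187.6°. The finger midpoint is at crop x=401 and the shaft's D-shape is centred at x=378, which calls for about -3.7 mm in tool y. Descending now.

Call:
{"api": "step_arm", "payload": {
  "targets": [
    [-0.003,-0.002,0,0,0,0,50],
    [-0.0056,-0.0036,0.01,0,0,0,50],
    [-0.0056,-0.0036,0.022,0,0,0,50],
    [-0.0056,-0.0036,0.034,0,0,0,50],
    [-0.0056,-0.0036,0.044,0,0,0,50]
  ]
}}

```text
clock: 5.55
tcp_pos: [506.4, -76.4, 88.3]
tcp_rot: [2.362, -2.07, -0.001]
ft_force: [-0.3, -0.6, 0.3]
finger_gap: 0.499
gripper_force: 0.0
```

Call:
{"api": "step_arm", "payload": {
  "targets": [
    [0,0,0,0,0,0,50],
    [0,0,0,0,0,0,35],
    [0,0,0,0,0,0,20],
    [0,0,0,0,0,0,5],
    [0,0,0,0,0,0,5]
  ],
  "newtons": 40
}}

```text
clock: 6.18
tcp_pos: [507.4, -76.2, 90.4]
tcp_rot: [-2.362, 2.069, -0.002]
ft_force: [1.5, 0.2, 2.4]
finger_gap: 0.177
gripper_force: 39.6
```

```bash
python3 - <<'E'
from m2 import *
delta([506.6,-76.4,90],278)
E
```

```text
t 6.17 tcp [507.4 -76.2  90.4] xang 277.57 q [ 0.24 -0.18 -0.34  0.   -1.41 -0.11]
shift [0.     0.0009 0.0004] rot [-0.0017 -0.0001 -0.0075] F [1.5 0.2 2.4] gap 0.177 grip 39.6
```

The grip holds at 40 N with a gap of about 15–16 mm, so a finger is on the flat. I'll turn 38° clockwise, following the arc about the shaft axis.

Call:
{"api": "step_arm", "payload": {
  "targets": [
    [0.0003,0,0,0,0,0.1,5],
    [0.0006,0.0001,0,0,0,0.25,5],
    [0.0009,0.0002,0,0,0,0.4,5],
    [0.0011,0.0004,0,0,0,0.55,5],
    [0.0013,0.0005,0,0,0,0.665,5]
  ]
}}

```text
clock: 6.8
tcp_pos: [508.1, -77.6, 90.4]
tcp_rot: [-1.551, 2.728, -0.003]
ft_force: [6.9, -0.7, -1.7]
finger_gap: 0.175
gripper_force: 39.0
```

Call:
{"api": "step_arm", "payload": {
  "targets": [
    [0,0,0,0,0,0,5],
    [0,0,0,0,0,0,5],
    [0,0,0,0,0,0,5],
    [0,0,0,0,0,0,5],
    [0,0,0,0,0,0,5]
  ]
}}

```text
clock: 7.42
tcp_pos: [508.1, -77.6, 90.4]
tcp_rot: [-1.556, 2.725, -0.003]
ft_force: [6.8, -1.8, -0.1]
finger_gap: 0.173
gripper_force: 39.1
```

```bash
python3 - <<'E'
from m2 import *
delta([507.1,-77.5,90],239.6); print(status.sense()['ft_torque'])
E
```

```text
t 7.42 tcp [508.1 -77.6  90.4] xang 239.46 q [ 0.24 -0.18 -0.34  0.   -1.41 -0.77]
shift [0.0004 0.0009 0.0004] rot [-0.0032  0.002  -0.0024] F [ 6.8 -1.8 -0.1] gap 0.173 grip 39.1
[-0.27797886 -2.04904412 -0.10753691]
```

Turned: the flat should now face about 149.5°. Open, rise, and check.

Call:
{"api": "step_arm", "payload": {
  "targets": [
    [0,0,0,0,0,0,50],
    [0,0,0,0,0,0,50],
    [0,0,0,0,0,0,50],
    [0,0,-0.01,0,0,0,60],
    [0,0,-0.05,0,0,0,80]
  ]
}}

```text
clock: 8.05
tcp_pos: [505.1, -77.7, 138.4]
tcp_rot: [1.556, -2.724, -0.003]
ft_force: [0.2, 0.4, 1.0]
finger_gap: 0.789
gripper_force: 0.0
```

Call:
{"api": "step_arm", "payload": {
  "targets": [
    [0,0,-0.05,0,0,0,100],
    [0,0,-0.05,0,0,0,100],
    [0,0,-0.05,0,0,0,100],
    [0,0,-0.05,0,0,0,100],
    [0,0,-0.05,0,0,0,100]
  ]
}}

```text
clock: 8.68
tcp_pos: [506.1, -77.7, 188.8]
tcp_rot: [1.557, -2.727, -0.001]
ft_force: [0.1, -0.4, 0.1]
finger_gap: 0.997
gripper_force: 0.0
```

```bash
python3 - <<'E'
from m2 import *
delta([507.1,-77.5,90],239.6)
s,im,C=run("w5")
print('axis px z140,106,90',[proj(C,[505,-76.7,z]).round(1) for z in(140,106,90)],'arrow',proj(C,[416.3,-24.5,11]))
cv2.imwrite("pics/w5z.png",cv2.resize(im[140:320,180:420],(800,600),interpolation=2))
E
```

```text
t 8.68 tcp [506.1 -77.7 188.8] xang 239.47 q [ 0.24 -0.2  -0.17 -0.   -1.6  -0.77]
shift [-0.0008 -0.0009  0.0988] rot [ 0.0013 -0.0011 -0.0024] F [ 0.1 -0.4  0.1] gap 0.997 grip 0.0
[506.1 -77.7 188.8]
axis px z140,106,90 [array([279.7, 225.7]), array([279.6, 211.8]), array([279.5, 206.4])] arrow [376.00443481 186.50936507]
```

View pics/w5z.png

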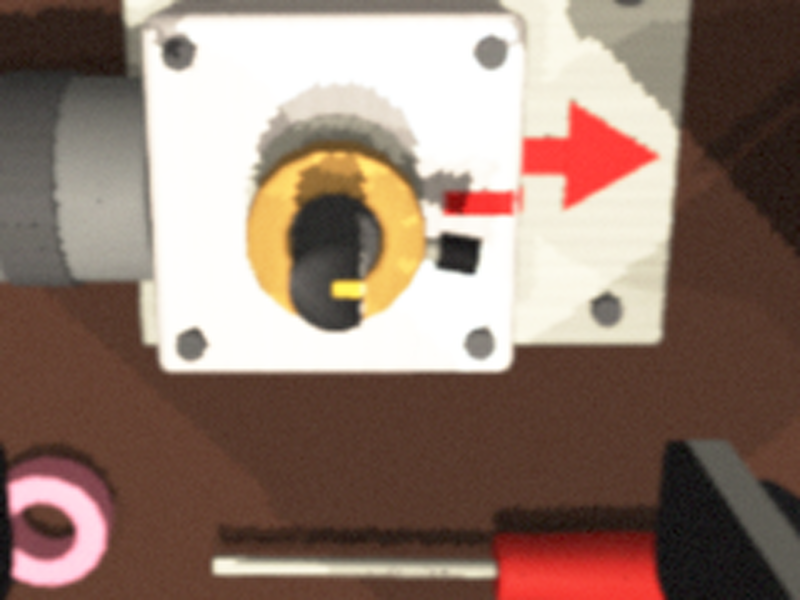

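The flat's edge is vertical in the picture and the yellow line (crop 347,289) is parallel to the arrow (centreline y≈157). The shaft is therefore aligned. The set-screw head at crop (459,253) shows it pointing about 11–12° clockwise of the arrow. Next I'll turn the gripper so it closes across the screw direction.

```bash
python3 - <<'E'
from m2 import *
s=np.load("w5.npy",allow_pickle=True).item(); im=cv2.imread("pics/w5.png"); C=cam("wrist",s)
h=cv2.cvtColor(im,cv2.COLOR_BGR2HSV); H,S,V=[h[...,i].astype(int) for i in range(3)]
def only(m,x0,x1,y0,y1): o=np.zeros(m.shape,bool); o[y0:y1,x0:x1]=m[y0:y1,x0:x1]; return o
br=only((H>10)&(H<28)&(S>110)&(V>60),250,310,180,245)
e=cv2.fitEllipse(cv2.convexHull(max(cv2.findContours(br.astype(np.uint8),0,2)[0],key=cv2.contourArea))); c=onz(C,*e[0],104)[:2]; print('collar',c,e)
B=max(blobs(only(V<90,306,330,205,228))[0],key=lambda b:b[0]); sc=onz(C,*B[1],99)[:2]; a=np.array([505.2,-76.8]); print('screw',B,sc,ang(sc-c),ang(sc-a),np.hypot(*(sc-c)))
ye=only((H>22)&(H<34)&(S>120)&(V>130),275,290,222,232); Y=np.array([onz(C,x,y,140)[:2] for y,x in zip(*np.nonzero(ye))],np.float32); print('yellow',len(Y),Y.mean(0),ang(cv2.fitLine(Y,2,0,.01,.01).ravel()[:2]))
F=[(284+edge(im[y,284:,2].astype(float),150),y) for y in list(range(222,225))+list(range(230,236))]; print('flat px',np.round(F,1).tolist()); F=np.array([onz(C,*p,140)[:2] for p in F],np.float32)
print('flat edge',ang(cv2.fitLine(F,2,0,.01,.01).ravel()[:2])+90)
red=only(((H<6)|(H>174))&(S>170)&(V>120),335,400,150,230); t=cv2.minEnclosingTriangle(max(cv2.findContours(red.astype(np.uint8),0,2)[0],key=cv2.contourArea))[1][:,0]
ys,xs=np.nonzero(red); i=np.argmax(xs); T=onz(C,xs[i]+.5,ys[xs==xs[i]].mean(),11)[:2]; print('tip',T,ang(T-a),np.hypot(*(T-a)))
delta([505.2,-76.8,150],138)
E
```

```text
collar [503.69634404 -77.86031167] ((280.2458190917969, 209.08494567871094), (53.16297149658203, 54.36373519897461), 14.304109573364258)
screw (np.int32(110), array([317.1, 215.5]), array([312, 210,  12,  12], dtype=int32)) [481.31104233 -56.68453892] 136.59048196894392 139.90127591776314 30.81420264123066
yellow 32 [502.87448 -74.76775] 323.83002
flat px [[288.9, 222.0], [288.4, 223.0], [283.5, 224.0], [287.8, 230.0], [287.5, 231.0], [287.3, 232.0], [287.5, 233.0], [287.8, 234.0], [287.9, 235.0]]
flat edge 152.27855
tip [416.75880774 -24.78245181] 149.5376715024246 102.6044336605387
t 8.72 tcp [506.2 -77.7 189. ] xang 239.46 q [ 0.24 -0.2  -0.17 -0.   -1.6  -0.77]
shift [-0.0003  0.0013  0.039 ] rot [ 0.0000e+00 -1.6000e-03  1.7708e+00] F [-1.   0.3 -0.7] gap 1.0 grip 0.0
```

Call:
{"api": "step_arm", "payload": {
  "targets": [
    [0,0,0,0,0,0.15,100],
    [0,0,0,0,0,0.33,100],
    [0,0,0,0,0,0.51,100],
    [0,0,0,0,0,0.69,100],
    [0,0,0,0,0,0.87,100]
  ]
}}

```text
clock: 9.35
tcp_pos: [506.3, -77.7, 189.3]
tcp_rot: [0.254, -3.131, 0.0]
ft_force: [-0.0, -0.2, -0.4]
finger_gap: 1.006
gripper_force: 0.0
```

Call:
{"api": "step_arm", "payload": {
  "targets": [
    [0,0,0,0,0,0.18,100],
    [0,0,0,0,0,0.36,100],
    [0,0,0,0,0,0.54,100],
    [0,0,0,0,0,0.72,100],
    [0,0,0,0,0,0.9,100]
  ]
}}

```text
clock: 9.98
tcp_pos: [506.3, -77.7, 189.3]
tcp_rot: [-1.133, -2.929, 0.001]
ft_force: [0.0, -0.2, -0.4]
finger_gap: 0.998
gripper_force: 0.0
```

Call:
{"api": "step_arm", "payload": {
  "targets": [
    [0,0,0,0,0,0,100],
    [0,0,0,0,0,0,100],
    [0,0,0,0,0,0,100],
    [0,0,0,0,0,0,100],
    [0,0,0,0,0,0,100]
  ]
}}

```text
clock: 10.6
tcp_pos: [506.5, -77.6, 189.7]
tcp_rot: [-1.124, -2.934, -0.0]
ft_force: [0.5, 0.3, -0.4]
finger_gap: 0.997
gripper_force: 0.0
```

```bash
python3 - <<'E'
from m2 import *
delta([505.2,-76.8,57],138)
s,im,C=run("w6")
print('axis px z140,106,98',[proj(C,[505,-76.7,z]).round(1) for z in(140,106,98)],'screw',proj(C,[505+31*np.cos(np.radians(138)),-76.7+31*np.sin(np.radians(138)),98]))
E
```

```text
t 10.6 tcp [506.5 -77.6 189.7] xang 138.08 q [ 0.24 -0.2  -0.17 -0.   -1.6  -2.54]
shift [ 0.0015 -0.0002  0.1327] rot [ 0.     -0.0001  0.0013] F [ 0.5  0.3 -0.4] gap 0.997 grip 0.0
[506.5 -77.6 189.7]
axis px z140,106,98 [array([278.7, 225.7]), array([278.9, 211.9]), array([278.9, 209.1])] screw [278.93380334 171.2538722 ]
```

```bash
cat > m3.py <<'E'
from m2 import *
def only(m,x0,x1,y0,y1): o=np.zeros(m.shape,bool); o[y0:y1,x0:x1]=m[y0:y1,x0:x1]; return o
def big(m): return max(cv2.findContours(m.astype(np.uint8),0,2)[0],key=cv2.contourArea)
if __name__=='__main__':
    s=np.load("w6.npy",allow_pickle=True).item(); im=cv2.imread("pics/w6.png"); C=cam("wrist",s)
    h=cv2.cvtColor(im,cv2.COLOR_BGR2HSV); H,S,V=[h[...,i].astype(int) for i in range(3)]
    br=only((H>10)&(H<28)&(S>110)&(V>60),245,312,178,246); e=cv2.fitEllipse(cv2.convexHull(big(br))); c=onz(C,*e[0],104)[:2]; print('collar',c,e)
    for b in blobs(only(V<90,262,296,155,186))[0]:
        sc=onz(C,*b[1],99)[:2]; print('screw',b[0],b[1],sc,ang(sc-c),ang(sc-[505.2,-76.8]),np.hypot(*(sc-c)))
    m=only(V<90,262,296,155,186); print('head rect',cv2.minAreaRect(big(m)))
    ys,xs=np.nonzero(only(((H<6)|(H>174))&(S>170)&(V>120),230,330,60,200)); i=ys.argmin(); T=onz(C,xs[ys==ys[i]].mean(),ys[i]-.5,11)[:2]; print('arrow tip',T,ang(T-[505.2,-76.8]))
E
python3 m3.py
```

```text
collar [503.40921218 -75.426497  ] ((278.7259216308594, 208.71633911132812), (53.070438385009766, 53.57769012451172), 5.140904903411865)
screw 140 [277.9 171.9] [481.6790293  -56.78986335] 139.3823504733153 139.6109904687221 28.627346392529795
head rect ((278.0, 172.0), (12.0, 10.0), 90.0)
arrow tip [417.06132346 -24.85349038] 149.48607314957172
```

Numbers from this picture: screw at about 139°, arrow at 149.5°. Descending round the collar, then checking the settled pose.

Call:
{"api": "step_arm", "payload": {
  "targets": [
    [0.0015,0,0.02,0,0,0,80],
    [0.0015,0,0.045,0,0,0,80],
    [0.0015,0,0.07,0,0,0,80],
    [0.0015,0,0.09,0,0,0,80],
    [0.0015,0,0.1,0,0,0,80]
  ]
}}

```text
clock: 11.28
tcp_pos: [505.0, -76.7, 88.5]
tcp_rot: [-1.124, -2.932, 0.001]
ft_force: [0.2, 0.0, 0.8]
finger_gap: 0.801
gripper_force: 0.0
```

Call:
{"api": "step_arm", "payload": {
  "targets": [
    [0,0,0.008,0,0,0,80],
    [0,0,0.016,0,0,0,80],
    [0,0,0.024,0,0,0,80],
    [0,0,0.032,0,0,0,80],
    [0,0,0.032,0,0,0,80]
  ]
}}

```text
clock: 11.9
tcp_pos: [504.9, -76.7, 56.9]
tcp_rot: [-1.124, -2.932, 0.001]
ft_force: [0.3, 1.0, -0.3]
finger_gap: 0.799
gripper_force: 0.0
```

```bash
python3 - <<'E'
from m3 import *
delta([505.2,-76.8,57],138)
s,im,C=run("w7")
# gripper tips from side camera: bright pads lowest points
print('screw px',proj(C,[481.6,-56.3,99]),'collar px',proj(C,[505,-76.8,106]))
V=im.max(2); p=proj(C,[481.6,-56.3,99]).round().astype(int)
for b in blobs(only(V<90,p[0]-35,p[0]+36,max(p[1]-35,0),p[1]+36),30)[0]: sc=onz(C,*b[1],99)[:2]; print(b,sc,ang(sc-[505.2,-76.8]))
E
```

```text
t 11.9 tcp [504.9 -76.7  56.9] xang 138.04 q [ 0.24 -0.17 -0.39 -0.   -1.35 -2.55]
shift [-0.0003  0.0001 -0.0001] rot [-0.001  -0.001   0.0008] F [ 0.3  1.  -0.3] gap 0.799 grip 0.0
[504.9 -76.7  56.9]
screw px [277.51143211 230.11482508] collar px [278.46763173 307.71177259]
(np.int32(895), array([274.2, 234.8]), array([243, 217,  58,  43], dtype=int32)) [482.19486265 -58.63489716] 141.70500059695246
```

Call:
{"api": "step_arm", "payload": {
  "targets": [
    [0,0,0.003,0,0,0,80],
    [0,0,0.006,0,0,0,75],
    [0,0,0.006,0,0,0,65],
    [0,0,0.006,0,0,0,55],
    [0,0,0.006,0,0,0,40]
  ],
  "newtons": 40
}}

```text
clock: 12.58
tcp_pos: [505.6, -76.7, 52.1]
tcp_rot: [1.124, 2.933, 0.0]
ft_force: [-0.4, -1.1, 1.4]
finger_gap: 0.508
gripper_force: 40.6
```

Call:
{"api": "step_arm", "payload": {
  "targets": [
    [0,0,0,0,0,0,40],
    [0,0,0,0,0,0,40],
    [0,0,0,0,0,0,40],
    [0,0,0,0,0,0,40],
    [0,0,0,0,0,0,40]
  ]
}}

```text
clock: 13.2
tcp_pos: [505.6, -76.7, 52.1]
tcp_rot: [1.124, 2.933, 0.0]
ft_force: [-1.5, -0.2, 4.7]
finger_gap: 0.507
gripper_force: 40.8
```

```bash
python3 - <<'E'
from m3 import *
delta([505.2,-76.8,51],148.5)
s,im,C=run("w8")
h=cv2.cvtColor(im,cv2.COLOR_BGR2HSV); H,S,V=[h[...,i].astype(int) for i in range(3)]
for b in blobs((H>10)&(H<28)&(S>110)&(V>60),80)[0]: print('brass',b)
for b in blobs(only((V<75),245,310,170,300),30)[0]: print('dark',b)
E
```

```text
t 13.2 tcp [505.6 -76.7  52.1] xang 138.05 q [ 0.24 -0.16 -0.39  0.   -1.34 -2.55]
shift [ 0.0002 -0.0004  0.0011] rot [ 0.0003  0.0005 -0.1823] F [-1.5 -0.2  4.7] gap 0.507 grip 40.8
[505.6 -76.7  52.1]
brass (np.int32(575), array([ 78.1, 213.3]), array([ 64, 201,  29,  26], dtype=int32))
brass (np.int32(5736), array([280.6, 292.8]), array([226, 250, 109, 100], dtype=int32))
brass (np.int32(181), array([274.8, 371.6]), array([268, 364,  15,  16], dtype=int32))
dark (np.int32(776), array([277.5, 235.7]), array([259, 219,  37,  34], dtype=int32))
dark (np.int32(478), array([279.7, 294.1]), array([255, 287,  50,  13], dtype=int32))
```

The collar is held at 40 N with a gap of about 43 mm. Now I'll bring the screw round by about 10.6° counter-clockwise.

Call:
{"api": "step_arm", "payload": {
  "targets": [
    [0,0,0,0,0,-0.05,40],
    [0,0,0,0,0,-0.11,40],
    [0,0,0,0,0,-0.16,40],
    [0,0,0,0,0,-0.185,40],
    [0,0,0,0,0,-0.185,40]
  ]
}}

```text
clock: 13.88
tcp_pos: [505.7, -76.6, 52.1]
tcp_rot: [0.848, 3.024, 0.0]
ft_force: [-0.3, 0.4, 4.2]
finger_gap: 0.506
gripper_force: 40.8
```

```bash
cat > m4.py <<'E'
from m3 import *
def screw(s,im,z=98):
    C=cam("wrist",s); V=im.max(2); B=[b for b in blobs(only(V<75,235,320,150,300),150)[0]]
    T=R.from_rotvec(s['tcp_rot']).as_matrix(); xa=ang(T[:2,0])
    for b in B:
        for zz in(z+5,z):
            sc=onz(C,*b[1],zz)[:2]; t=T.T@np.r_[sc-s['tcp_pos'][:2],0]; print(b[0],b[1],b[2],'z',zz,'tool xy',t[:2].round(1),'ang about tcp',round(ang(sc-s['tcp_pos'][:2]),1),'axis',round(ang(sc-[505.2,-76.8]),1))
    print('xang',xa)
if __name__=='__main__':
    s=np.load("w8.npy",allow_pickle=True).item(); screw(s,cv2.imread("pics/w8.png"))
    s,im,C=run("w9"); screw(s,im); delta([505.2,-76.8,51],148.5)
    V=im.max(2)
    m=only(V<75,235,320,200,275); print(cv2.minAreaRect(big(m)))
    print('\n'.join(''.join('#' if v<55 else '+' if v<80 else '.' for v in V[y,240:320]) for y in range(205,275,2)))
E
python3 m4.py
```

```text
776 [277.5 235.7] [259 219  37  34] z 103 tool xy [31.8 -0.2] ang about tcp 138.4 axis 137.7
776 [277.5 235.7] [259 219  37  34] z 98 tool xy [30.  -0.2] ang about tcp 138.5 axis 137.8
478 [279.7 294.1] [255 287  50  13] z 103 tool xy [7.1 0.7] ang about tcp 132.8 axis 129.6
478 [279.7 294.1] [255 287  50  13] z 98 tool xy [4.2 0.7] ang about tcp 129.1 axis 123.5
xang 138.0539716005308
[505.7 -76.6  52.1]
779 [277.5 235.7] [256 219  40  35] z 103 tool xy [31.9 -0.2] ang about tcp 149.0 axis 148.2
779 [277.5 235.7] [256 219  40  35] z 98 tool xy [30.  -0.2] ang about tcp 149.1 axis 148.2
474 [279.7 294.1] [255 287  50  13] z 103 tool xy [7.2 0.7] ang about tcp 143.5 axis 139.6
474 [279.7 294.1] [255 287  50  13] z 98 tool xy [4.2 0.7] ang about tcp 139.9 axis 133.1
xang 148.66569977830508
t 13.93 tcp [505.7 -76.6  52.1] xang 148.65 q [ 0.24 -0.16 -0.39  0.   -1.34 -2.36]
shift [ 0.0003 -0.0004  0.0011] rot [0.0004 0.0007 0.0027] F [ 0.4 -0.3  5.6] gap 0.504 grip 40.8
((274.23431396484375, 235.46835327148438), (32.241783142089844, 39.115135192871094), 85.48600769042969)
...............
[... 2119 characters left out ...]
....................................................
................................................................................
................................................................................
................................................................................
................................................................................
................................................................................
................................................................................
................................................................................
................................................................................
```

The screw moved with the gripper and now points at about 149–150°, against 149.5° for the arrow. Raising 25.5 mm, so the TCP goes from 52.1 to 77.6.

Call:
{"api": "step_arm", "payload": {
  "targets": [
    [0,0,-0.004,0,0,0,40],
    [0,0,-0.01,0,0,0,40],
    [0,0,-0.016,0,0,0,40],
    [0,0,-0.022,0,0,0,40],
    [0,0,-0.0265,0,0,0,40]
  ]
}}

```text
clock: 14.55
tcp_pos: [505.5, -76.6, 78.7]
tcp_rot: [0.849, 3.025, 0.0]
ft_force: [0.1, -0.5, -0.9]
finger_gap: 0.503
gripper_force: 40.7
```

Call:
{"api": "step_arm", "payload": {
  "targets": [
    [0,0,0,0,0,0,40],
    [0,0,0,0,0,0,40],
    [0,0,0,0,0,0,40],
    [0,0,0,0,0,0,40],
    [0,0,0,0,0,0,40]
  ]
}}

```text
clock: 15.18
tcp_pos: [505.3, -76.6, 78.1]
tcp_rot: [-0.849, -3.025, -0.0]
ft_force: [0.2, -0.3, -0.9]
finger_gap: 0.502
gripper_force: 40.7
```

```bash
cat > m5.py <<'E'
from m4 import *
s,im,C=run("w10"); screw(s,im,123); delta([505.2,-76.8,77.6],149.5)
for n in("scene","side"):
    C=cam(n); a=viewer.capture(n)[:,:,::-1].copy(); cv2.imwrite(f"pics/{n}_up.png",a); h=cv2.cvtColor(a,cv2.COLOR_BGR2HSV); H,S,V=[h[...,i].astype(int) for i in range(3)]
    o=cv2.imread("pics/a.png" if n=="scene" else "pics/b.png")
    for t,i in(("old",o),("new",a)):
        h=cv2.cvtColor(i,cv2.COLOR_BGR2HSV); H,S,V=[h[...,j].astype(int) for j in range(3)]
        p=proj(C,[505,-77,110]).round().astype(int)
        for b in blobs(only((H>10)&(H<28)&(S>110)&(V>60),p[0]-18,p[0]+18,p[1]-22,p[1]+22),15)[0]: print(n,t,b)
    print('pred centre 98,123.5',proj(C,[505.2,-76.8,98]).round(1),proj(C,[505.2,-76.8,123.5]).round(1))
E
python3 m5.py
```

```text
[505.3 -76.6  78.1]
1200 [277.8 237.9] [252 219  54  38] z 128 tool xy [30.5 -0.1] ang about tcp 148.7 axis 148.3
1200 [277.8 237.9] [252 219  54  38] z 123 tool xy [28.6 -0.1] ang about tcp 148.8 axis 148.4
xang 148.64770414700627
t 15.22 tcp [505.3 -76.6  78.1] xang 148.65 q [ 0.24 -0.18 -0.36 -0.   -1.39 -2.36]
shift [ 0.     -0.0002  0.0005] rot [-0.     -0.0002 -0.0149] F [-0.1 -0.  -0.9] gap 0.503 grip 40.7
scene old (np.int32(165), array([253., 223.]), array([244, 214,  17,  17], dtype=int32))
scene new (np.int32(150), array([249.8, 218. ]), array([243, 208,  16,  18], dtype=int32))
pred centre 98,123.5 [253.  220.8] [252.3 215.7]
side old (np.int32(119), array([297.3, 238.1]), array([288, 231,  20,  12], dtype=int32))
side new (np.int32(92), array([303.4, 225.4]), array([300, 217,   8,  16], dtype=int32))
pred centre 98,123.5 [298.3 234.1] [298.4 224.8]
```

The scene view confirms the rise: brass moved up 5.0 px against 5.1 px predicted. A small final trim of 0.5 mm down and 0.4° counter-clockwise, then settle.

Call:
{"api": "step_arm", "payload": {
  "targets": [
    [0,0,0.0003,0,0,-0.004,40],
    [0,0,0.0005,0,0,-0.007,40],
    [0,0,0.0005,0,0,-0.007,40],
    [0,0,0.0005,0,0,-0.007,40],
    [0,0,0.0005,0,0,-0.007,40]
  ]
}}

```text
clock: 15.95
tcp_pos: [505.4, -76.6, 77.7]
tcp_rot: [-0.838, -3.028, -0.0]
ft_force: [0.4, -0.1, -0.6]
finger_gap: 0.501
gripper_force: 40.7
```

```bash
python3 - <<'E'
from h import *
from bench import job
delta([505.2,-76.8,77.6],149.5)
s=status.sense()
if abs(s['tcp_pos'][2]-77.6)<.8 and s['gripper_force']>30: print(job.close_job())
E
```

```text
t 15.95 tcp [505.4 -76.6  77.7] xang 149.05 q [ 0.24 -0.18 -0.36 -0.   -1.39 -2.36]
shift [ 0.0001 -0.0002  0.0001] rot [-0.     -0.0001 -0.0079] F [ 0.4 -0.1 -0.6] gap 0.501 grip 40.7
the job is handed in; nothing more can be done
None
```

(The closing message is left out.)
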